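Put the sampling kit in order on its pads

TASK

The sampling kit should have one bottle of each kind on the three grey pads, each on the pad shaped like its foot, but the amber bottle and the white square bottle stand on each other's pads and the dropper bottle is missing. Swap those two, setting one down on a free spot meanwhile, and add the dropper bottle from the bench, so that the amber bottle stands on the wide round pad, the white square bottle on the square pad and the dropper bottle on the small round pad, each upright on the black footprint in the middle. Tip nothing over, and leave the spare amber and spare white bottles where they stand on the bench.

Things in the scene. Friction and masses are not known exactly. Their poses are not given: they have to be found in the camera images.
- amber_mid (a point): amber glass reagent bottle with black cap, round, body 58 mm in diameter (straight-sided from 4 to 64 mm above its foot), 106 mm tall, about 0.22 kg; at the start it stands on the square pad, where it does not belong. Point on its axis half-way up, 53 mm above its foot; z up along the bottle.
- sample_mid (a point): white plastic bottle with grey cap and a square body 46 x 46 mm (straight-sided from 2 to 62 mm above its foot), 100 mm tall, about 0.09 kg; at the start it stands on the wide round pad, where it does not belong. Point on its axis half-way up, 50 mm above its foot; x and y are square to its flat sides, z up.
- dropper_mid (a point): small amber dropper bottle with black rubber bulb, round, body 36 mm in diameter (straight-sided from 3 to 41 mm above its foot, then tapering; take it there), 100 mm tall, about 0.045 kg; it stands on the bare bench. Point on its axis half-way up, 50 mm above its foot; z up.
- wide_pad_top (a point): wide round grey pad, 108 mm in diameter, with a black round footprint 62 mm across: the place of the amber bottle; fixed to the bench, 5 mm thick, its top flat and level; point at the centre of the top face (5 mm above the bench), z up.
- square_pad_top (a point): square grey pad, 94 x 94 mm, with a black square footprint 50 mm wide: the place of the white square bottle; x and y along its sides; fixed to the bench, 5 mm thick, its top flat and level; point at the centre of the top face (5 mm above the bench), z up.
- small_pad_top (a point): small round grey pad, 72 mm in diameter, with a black round footprint 40 mm across: the place of the dropper bottle. It is empty at the start and large enough for any of the bottles to stand on for a while; fixed to the bench, 5 mm thick, its top flat and level; point at the centre of the top face (5 mm above the bench), z up.
- spare_amber_mid (a point): spare: a second amber bottle just like the first, standing on the bare bench; it stays there. Point half-way up its axis, 53 mm above its foot.
- spare_sample_mid (a point): spare: a second white square bottle just like the first, standing on the bare bench; it stays there. Point half-way up its axis, 50 mm above its foot.
Not all that is in view belongs to the job. Leave any turquoise look-alike of the part that bears amber_mid alone. Of the things that look like the part that bears dropper_mid, the larger one is meant.

How it is judged:
At the end, for the whole second after the job is handed in: The amber bottle stands on the wide round pad, the white square bottle on the square pad and the dropper bottle on the small round pad, each within 14 mm of the pad's centre, upright within 0.1 rad and at rest; both spare bottles are upright and within 20 mm of where they started (horizontal distance between amber_mid and wide_pad_top below 0.014 m and z of amber_mid in the frame of wide_pad_top between 0.047 and 0.059 m and angle between each of amber_mid, sample_mid, dropper_mid, spare_amber_mid, spare_sample_mid's own z axis and vertical below 0.1 rad and linear speed of each of amber, sample, dropper below 0.02 m/s and horizontal distance between sample_mid and square_pad_top below 0.014 m and z of sample_mid in the frame of square_pad_top between 0.044 and 0.056 m and horizontal distance between dropper_mid and small_pad_top below 0.014 m and z of dropper_mid in the frame of small_pad_top between 0.044 and 0.056 m and distance of each of spare_amber_mid, spare_sample_mid from where it was at the start of the episode below 0.02 m); the robot touches nothing.
It fails at once if the amber bottle is tipped over (angle between amber_mid's own z axis and vertical above 0.7 rad).
It fails at once if the white square bottle is tipped over (angle between sample_mid's own z axis and vertical above 0.7 rad).
It fails at once if the dropper bottle is tipped over (angle between dropper_mid's own z axis and vertical above 0.7 rad).
It fails at once if a spare bottle is moved more than 3 cm (distance of spare_amber_mid from where it was at the start of the episode above 0.03 m).
It fails at once if a spare bottle is moved more than 3 cm (distance of spare_sample_mid from where it was at the start of the episode above 0.03 m).
It also fails if it takes over 106 s, if anything falls off the work surface, if the arm or the gripper's body presses on something with over 40 N, if the wrist force passes 120 N, or if a joint passes its speed limit or range.

ROBOT

A 7-joint arm with a two-finger parallel gripper is mounted at the origin on a cart in front of the work surface, level with it; the furniture and walls round the work are solid. World frame = base frame: x ahead of the robot, y to its left, z up, the work surface at z = 0. Lengths are in m, angles in rad, forces in N, time in s.
With the tool pointing down it reaches from about 0.35 to 0.9 m from the base axis. Payload 7.2 kg.
Tool frame: the origin (TCP) lies midway between the tips of the shut fingers; the grasp point (between the pads) lies 19 mm behind it (env.grip_depth is the distance from the TCP to the grasp point, in m); z points along the fingers, y is the line along which they close (so a half turn about z gives the same grasp; the last joint's range is limited). The gripper opens to 88 mm and grips with 3 to 60 N. Pads are 20 mm wide; open, the fingers measure 115 mm over their backs; the gripper's body (75 mm by 178 mm) begins 61 mm behind the grasp point.
Start: joints at [-1.218, 0.411, -0.013, 1.596, 0.006, 1.134, -0.082], TCP at [0.255, 0.57, 0.223] pointing down, gripper open.
Joint ranges: [-2.95, 2.95], [-0.29, 1.99], [-1.47, 1.44], [0.14, 2.54], [-1.03, 4.17], [0.13, 1.85], [-2.86, 2.86]. Speed limits (rad/s): [2.39, 2.39, 3.01, 3.01, 3.14, 3.14, 3.14].

INTERFACE

Orientations are given as a 3x3 rotation matrix whose columns are the frame's x, y, z axes.
In Python, from plant import monitor, viewer, env, models gives the robot as it stands. The module is installed in compiled form; this text tells all that it offers.
- The arm moves only by the shell command python3 -m crank 'ROWS' [FORCE]. ROWS is JSON, a list of rows, each a list of 7 numbers: the turn, a rotation vector about the tool's x, y, z in degrees, then the shift along the tool's x, y, z in m, then the opening, from 0 (shut) to 1 (fully open). In form: [[rx, ry, rz, tx, ty, tz, hand], ...]. A call has 1 to 20 rows; each row is the pose to reach, as a shift and turn from the pose commanded when the call began, along the tool's axes at that moment; what a row does not reach only later rows make up. A row lasts 1/8 s, in which the tool goes at most 62.5 mm and 10.7 degrees, less where a joint would pass 70% of its speed; a pose out of reach is approached as far as the arm can. A call with a gripper value outside its range is refused whole. The fingers move at their own pace and stop on an object; FORCE is the grip in N (left out, the last holds). Time passes only in rows, so rows that repeat a pose let the fingers close. It gives the time, the measured TCP pose, the force, the opening and the grip force at its end, in the units of the state.
- monitor.read_state(): the state, without advancing time (a new reading comes with each control period).
- viewer.capture(name): name is "scene" or "top"; returns (picture, depth): 420x560x3 uint8, blue, green, red; 420x560 float32, m along the optical axis (not along the pixel's ray), 0 where there is no reading.
- viewer.camera_params(name): a dict with "fx", "fy", "cx", "cy" (pixels), "eye" and "rotation" of the camera in the world. Camera axes: x right, y up, looking along -z (the intrinsics and any distortion apply to the point x, -y, -z); pixel columns grow to the right and rows downward; lengths in m; the calibration is good to about 2 mm. A picture is of the moment at which its call begins. camera_params takes no time and is no camera call.
- env.job_done(): hands the job in; it is judged then, once.
Trained networks look in the newest picture that a camera, given by its name, has taken for a name from the list of things; names that differ only in an ending like _2 or _b are one class to them, and where a whole thing is asked for, a point or a joint stands for the part that bears it (a point fixed in the world has none). Each returns a list of dicts, best first, with "confidence" (0 to 1); they miss things now and then, are a little off and sometimes report something else, mostly with a low value. They report only what shows in the picture. A call takes as long as a camera call. They do not tell look-alikes from the thing itself.
- models.trace(thing, camera): "pixels" (420x560 bool, what is visible of it).
- models.mark_of(thing, camera): "location" ([x, y, z] in m, in world coordinates, good to about 4 mm: a listed point, or the origin of a listed thing).
The state is a dict: "t": time; "q": joint angles; "dq": joint speeds; "joint_torque": joint torques, N m; "tcp_pos": TCP position; "tcp_rot": TCP orientation; "ft_force": force on the tool from outside, world axes, zero at the start; "torque": the same for the moment, N m; "opening": finger opening in m; "grasp_force": force on a finger pad.
Only numpy, scipy, OpenCV 4.12 (cv2) and the standard library are available. Lean on these libraries where they do the work, as an engineer would, in place of code of your own. Each camera call takes 0.05 s, during which the arm holds its last target. There are 200 camera calls.

## Working session

There is one attempt and no reset: what is moved stays moved. The work goes in short steps, Python scripts to look and compute and a shell command to move; the robot and the scene stay as the last step left them, time stands still between calls to the robot, and variables do not carry over. Pictures are saved under pics/ and viewed, at most 14 in all, crops included, and the job is handed in when it is done.

```bash
mkdir -p pics
cat > h.py <<'E'
import numpy as np, cv2
from plant import monitor, viewer, env, models
def world(cam,depth,mask_or_px):
    p=viewer.camera_params(cam); R=np.array(p["rotation"]); e=np.array(p["eye"])
    if isinstance(mask_or_px,np.ndarray): v,u=np.nonzero(mask_or_px&(depth>0))
    else: u,v=[np.array([k]) for k in mask_or_px]
    d=depth[v,u]
    return np.stack([(u-p["cx"])/p["fx"]*d,-(v-p["cy"])/p["fy"]*d,-d],1)@R.T+e
def project(cam,X):
    p=viewer.camera_params(cam); c=(np.array(X)-p["eye"])@np.array(p["rotation"])
    return p["cx"]+p["fx"]*c[0]/-c[2], p["cy"]-p["fy"]*c[1]/-c[2]
E
python3 - <<'E'
from h import *
np.set_printoptions(precision=4,suppress=True)
ims=[]
for c in("scene","top"):
    im,d=viewer.capture(c); cv2.imwrite(f"pics/{c}0.png",im); np.save(f"{c}d.npy",d)
    p=viewer.camera_params(c); print(c,p)
    for t in "amber_mid sample_mid dropper_mid wide_pad_top square_pad_top small_pad_top".split():
        for r in models.mark_of(t,c): print(t,r["confidence"],np.array(r["location"]),np.round(project(c,r["location"])))
s=monitor.read_state();print(s)
E
```

```text
scene {'fx': 407.75830250884854, 'fy': 407.75830250884854, 'cx': 280.20404214931784, 'cy': 210.54257075500593, 'eye': array([ 0.0475, -0.7174,  0.5402]), 'rotation': array([[ 0.8219,  0.2777, -0.4973],
       [-0.5695,  0.3845, -0.7265],
       [-0.0105,  0.8804,  0.4742]])}
amber_mid 0.65 [0.49   0.2293 0.0541] [219. 189.]
sample_mid 0.58 [ 0.4946 -0.0916  0.0542] [287. 239.]
dropper_mid 0.76 [ 0.5582 -0.2509  0.05  ] [359. 265.]
dropper_mid 0.63 [ 0.6217 -0.3492  0.0353] [418. 284.]
wide_pad_top 0.79 [ 0.4921 -0.0927  0.0025] [287. 259.]
square_pad_top 0.97 [0.4833 0.1091 0.0044] [240. 223.]
small_pad_top 0.53 [0.5696 0.3248 0.0044] [229. 187.]
small_pad_top 0.41 [ 0.4752 -0.2523  0.0532] [328. 279.]
top {'fx': 487.7306094592069, 'fy': 487.7306094592069, 'cx': 272.1964917065544, 'cy': 208.68259931047854, 'eye': array([ 0.4552, -0.0188,  1.532 ]), 'rotation': array([[-0.0251,  0.9983, -0.052 ],
       [-0.9997, -0.0255, -0.0058],
       [-0.0071,  0.0519,  0.9986]])}
amber_mid 0.75 [0.4853 0.1118 0.0608] [232. 225.]
amber_mid 0.58 [0.4915 0.2294 0.0559] [193. 224.]
sample_mid 0.74 [
[... 187 characters left out ...]
7] [298. 223.]
square_pad_top 0.89 [0.478  0.108  0.0011] [235. 228.]
small_pad_top 0.77 [0.5641 0.3188 0.0043] [167. 202.]
{'t': 0.7, 'q': array([-1.2182,  0.4111, -0.0127,  1.5962,  0.0056,  1.1343, -0.0822]), 'dq': array([-0.0008,  0.0001,  0.0004,  0.0001,  0.0002,  0.0005, -0.0013]), 'joint_torque': array([ -0.0003, -58.7569,   0.641 , -29.1342,  -0.0537,   0.0101,
         0.    ]), 'tcp_pos': array([0.2553, 0.5705, 0.2227]), 'tcp_rot': array([[-0.9127,  0.4085,  0.    ],
       [ 0.4085,  0.9127,  0.0001],
       [-0.    ,  0.0001, -1.    ]]), 'ft_force': array([-0.0583,  0.3849,  0.0231]), 'torque': array([ 0.0333, -0.0079, -0.0294]), 'grasp_force': 0.0, 'opening': 0.088083110672544}
```

View pics/scene0.png

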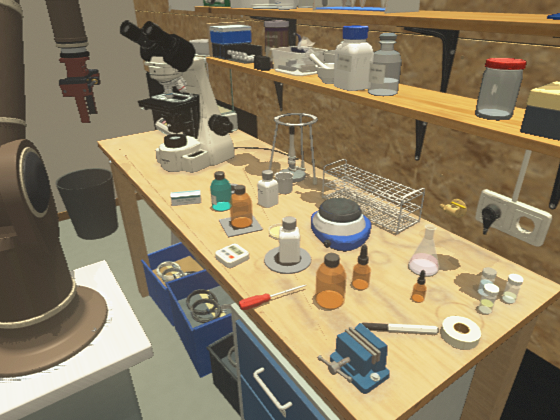

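View pics/top0.png

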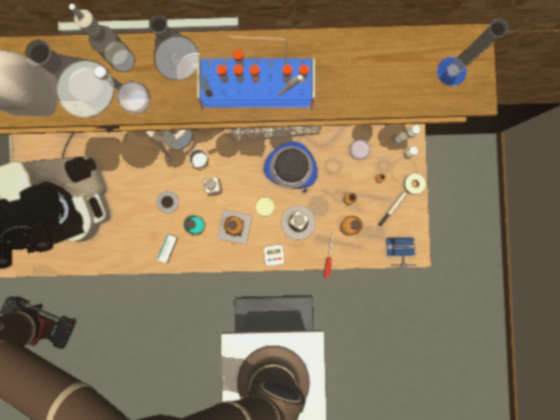

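Run:
```python
from h import *
np.set_printoptions(precision=4,suppress=True)
D={};I={}
for c in("scene","top"): I[c],D[c]=viewer.capture(c)
a=cv2.resize(I["top"][150:260,140:420],(800,314),interpolation=cv2.INTER_CUBIC)
b=cv2.resize(I["scene"][160:320,170:450],(800,457),interpolation=cv2.INTER_CUBIC)
cv2.imwrite("pics/crop1.png",cv2.resize(np.vstack([a,b]),(610,588)))
for c in("scene","top"):
    for t in "amber_mid sample_mid dropper_mid wide_pad_top square_pad_top small_pad_top spare_sample_mid".split():
        for r in models.trace(t,c):
            m=r["pixels"]; v,u=np.nonzero(m); w=world(c,D[c],m); z=w[:,2]; zt=np.percentile(z,97)
            (cx,cy),sz,an=cv2.minAreaRect((w[:,:2]*1000).astype(np.float32))
            print(c,t,r["confidence"],"px",u.mean().round(),v.mean().round(),m.sum(),"zmed",np.median(z).round(4),"z97",zt.round(4),"mean",w.mean(0),"lo",np.percentile(w,3,0),"hi",np.percentile(w,97,0),"rect",np.round((cx,cy,*sz,an)))
```

```text
scene amber_mid 0.75 px 241.0 208.0 836 zmed 0.0597 z97 0.1097 mean [0.4802 0.0916 0.0582] lo [0.4598 0.0765 0.0094] hi [0.5077 0.1163 0.1097] rect [527. 180. 230.  65.  60.]
scene amber_mid 0.55 px 220.0 192.0 687 zmed 0.0568 z97 0.1052 mean [0.485  0.2117 0.0551] lo [0.4645 0.1971 0.005 ] hi [0.5123 0.2351 0.1052] rect [531. 299. 385.  58.  62.]
scene sample_mid 0.86 px 289.0 240.0 878 zmed 0.0613 z97 0.1044 mean [ 0.4902 -0.1039  0.0582] lo [ 0.4704 -0.1213  0.0072] hi [ 0.5145 -0.0796  0.1044] rect [537. -34. 192.  49.  55.]
scene dropper_mid 0.84 px 362.0 270.0 612 zmed 0.0425 z97 0.0951 mean [ 0.5573 -0.2603  0.0431] lo [ 0.5453 -0.2729  0.0018] hi [ 0.574  -0.2432  0.0951] rect [ 610. -211.  170.   36.   43.]
scene dropper_mid 0.64 px 420.0 289.0 322 zmed 0.0302 z97 0.0668 mean [ 0.6201 -0.3559  0.0302] lo [ 0.6126 -0.3647  0.0032] hi [ 0.6305 -0.3442  0.0668] rect [ 654. -335.   96.   26.   31.]
scene wide_pad_top 0.67 px 287.0 262.0 727 zmed 0.0047 z97 0.0068 mean [ 0.4829 -0.106   0.0045] lo [ 0.4441 -0.1438  0.0006] hi [ 0.5394 -0.0519  0.0068] rect [ 489. -100.   97.  105
[... 1672 characters left out ...]
236.0 227.0 555 zmed 0.0035 z97 0.0096 mean [0.4803 0.1062 0.0035] lo [ 0.4362  0.0611 -0.0032] hi [0.5306 0.1553 0.0096] rect [483. 108.  94.  94.  78.]
top square_pad_top 0.36 px 298.0 222.0 678 zmed 0.0036 z97 0.0103 mean [ 0.4895 -0.0902  0.0038] lo [ 0.4442 -0.1376 -0.0028] hi [ 0.5386 -0.0428  0.0103] rect [493. -90. 107. 104.  89.]
top small_pad_top 0.75 px 167.0 202.0 375 zmed 0.0036 z97 0.0106 mean [0.5648 0.3208 0.0037] lo [ 0.5358  0.2915 -0.0028] hi [0.593  0.3509 0.0106] rect [564. 322.  67.  64.  87.]
top spare_sample_mid 0.58 px 233.0 225.0 330 zmed 0.0838 z97 0.1121 mean [0.4848 0.107  0.0804] lo [0.4585 0.0813 0.0011] hi [0.5105 0.1358 0.1121] rect [485. 113.  68.  59.  84.]
```

View pics/crop1.png

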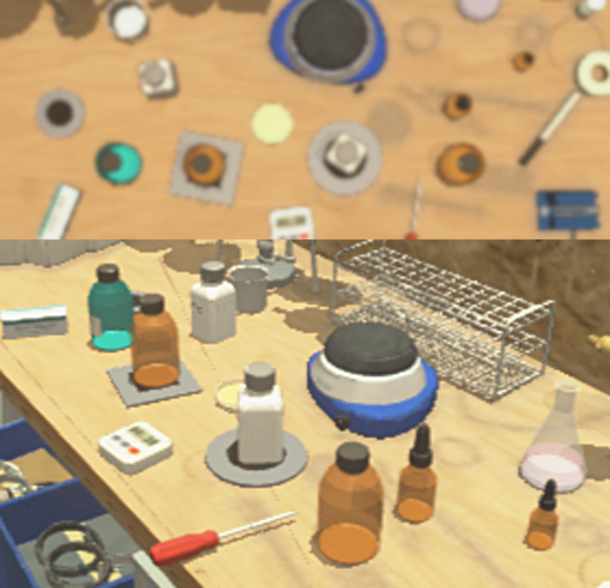

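```bash
cat >> h.py <<'E'
def rel(*targets):
    "each target: x,y,z of the TCP, yaw of closing axis (deg), lean (deg, about tool y); prints row numbers in tool axes"
    from scipy.spatial.transform import Rotation as Ro
    s=monitor.read_state(); R0=np.array(s["tcp_rot"]); p0=np.array(s["tcp_pos"])
    print("tcp",p0.round(4),"yaw",np.degrees(np.arctan2(R0[1,1],R0[0,1])).round(2))
    for x,y,z,a,*l in targets:
        c,s_=np.cos(np.radians(a)),np.sin(np.radians(a))
        R=np.array([[-s_,c,0],[c,s_,0],[0,0,-1.]])@Ro.from_rotvec([0,l[0] if l else 0,0],degrees=True).as_matrix()
        print((x,y,z,a,*l),"->",Ro.from_matrix(R0.T@R).as_rotvec(degrees=True).round(1),(R0.T@(np.array([x,y,z])-p0)).round(4))
E
python3 - <<'E'
from h import *
D={}
for c in("scene","top"): _,D[c]=viewer.capture(c)
for r in models.trace("sample_mid","scene")[:1]:
    w=world("scene",D["scene"],r["pixels"]); w=w[(w[:,2]>.015)&(w[:,2]<.058)]; w=w[np.hypot(w[:,0]-.49,w[:,1]+.1)<.05][:,:2]
    best=[]
    for a in range(0,90,2):
        u=np.array([np.cos(np.radians(a)),np.sin(np.radians(a))]); v=np.array([-u[1],u[0]])
        P=w@u;Q=w@v
        d=[np.minimum(abs(P-x),abs(Q-y)) for x in [np.percentile(P,k) for k in(3,97)] for y in [np.percentile(Q,k) for k in (3,97)]]
        best.append((min(k.mean() for k in d),a,np.ptp(np.percentile(P,[2,98])),np.ptp(np.percentile(Q,[2,98]))))
    print(len(w),[tuple(np.round(b,4)) for b in sorted(best)[:6]])
for r in models.trace("sample_mid","top"):
    w=world("top",D["top"],r["pixels"]);k=(w[:,2]>.05)&(w[:,2]<.09)
    print("top",r["confidence"],cv2.minAreaRect((w[k,:2]*1000).astype(np.float32)))
rel((.30,.30,.24,20),(.4845,.1085,.20,0),(.4845,.1085,.04,0))
E
```

```text
319 [(np.float64(0.0023), np.float64(54.0), np.float64(0.0056), np.float64(0.0417)), (np.float64(0.0023), np.float64(56.0), np.float64(0.0054), np.float64(0.0418)), (np.float64(0.0024), np.float64(58.0), np.float64(0.0054), np.float64(0.0417)), (np.float64(0.0024), np.float64(52.0), np.float64(0.0065), np.float64(0.0417)), (np.float64(0.0025), np.float64(60.0), np.float64(0.0065), np.float64(0.0415)), (np.float64(0.0027), np.float64(50.0), np.float64(0.0077), np.float64(0.0415))]
top 0.71 ((496.6787109375, -89.55398559570312), (45.798885345458984, 45.689231872558594), 55.865478515625)
tcp [0.2553 0.5705 0.2227] yaw 65.89
(0.3, 0.3, 0.24, 20) -> [ 0.  -0.  45.9] [-0.1513 -0.2286 -0.0174]
(0.4845, 0.1085, 0.2, 0) -> [ 0.  -0.  65.9] [-0.3979 -0.3281  0.0226]
(0.4845, 0.1085, 0.04, 0) -> [ 0.  -0.  65.9] [-0.3979 -0.3281  0.1826]
```

```bash
python3 -m crank '[[0,0,46,-0.151,-0.229,-0.017,1],[0,0,46,-0.151,-0.229,-0.017,1],[0,0,46,-0.151,-0.229,-0.017,1],[0,0,46,-0.151,-0.229,-0.017,1],[0,0,46,-0.151,-0.229,-0.017,1],[0,0,66,-0.398,-0.328,0.023,1],[0,0,66,-0.398,-0.328,0.023,1],[0,0,66,-0.398,-0.328,0.023,1],[0,0,66,-0.398,-0.328,0.023,1],[0,0,66,-0.398,-0.328,0.023,1],[0,0,66,-0.398,-0.328,0.023,1],[0,0,66,-0.398,-0.328,0.023,1],[0,0,66,-0.398,-0.328,0.023,1]]'
```

```text
t: 3.32
tcp_pos: [0.484, 0.11, 0.1998]
tcp_rot: [[-0.001, 1.0, 0.0], [1.0, 0.001, 0.001], [0.001, 0.0, -1.0]]
ft_force: [-0.2, 0.3, -0.1]
opening: 0.0876
grasp_force: 0.0
```

```bash
python3 -m crank '[[0,0,0,0,0,0.04,1],[0,0,0,0,0,0.08,1],[0,0,0,0,0,0.11,1],[0,0,0,0,0,0.135,1],[0,0,0,0,0,0.16,1],[0,0,0,0,0,0.16,1],[0,0,0,0,0,0.16,1],[0,0,0,0,0,0.16,0.3],[0,0,0,0,0,0.16,0.3],[0,0,0,0,0,0.16,0.3],[0,0,0,0,0,0.16,0.3],[0,0,0,0,0,0.16,0.3]]' 20
```

```text
t: 4.82
tcp_pos: [0.485, 0.1087, 0.04]
tcp_rot: [[0.002, 1.0, 0.001], [1.0, -0.002, 0.0], [0.0, 0.001, -1.0]]
ft_force: [0.5, 0.2, 5.4]
opening: 0.0574
grasp_force: 20.0
```

Run:
```python
from h import *
im,_=viewer.capture("scene"); cv2.imwrite("pics/g1.png",cv2.resize(im[80:290,130:410],(800,600)))
rel((.484,.1085,.18,0),(.565,.321,.18,10),(.565,.321,.042,10))
```

```text
tcp [0.485  0.1086 0.04  ] yaw -0.11
(0.484, 0.1085, 0.18, 0) -> [ 0.  -0.  -0.1] [-1.0e-04 -9.0e-04 -1.4e-01]
(0.565, 0.321, 0.18, 10) -> [  0.   -0.  -10.1] [ 0.2126  0.0797 -0.1399]
(0.565, 0.321, 0.042, 10) -> [  0.   -0.  -10.1] [ 0.2125  0.0796 -0.0019]
```

View pics/g1.png

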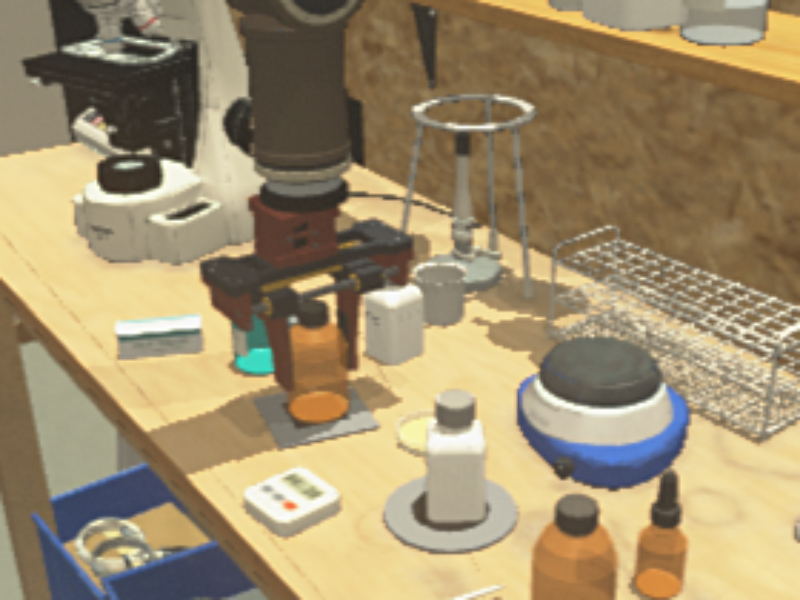

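Run:
```python
from h import *
_,d=viewer.capture("top")
for c in (170,200,350):
    print([tuple(world("top",d,(c,r))[0].round(3)) for r in (120,124,128,132,140)])
_,d=viewer.capture("scene")
w=world("scene",d,np.ones_like(d,bool)); k=(w[:,2]>.12)&(w[:,2]<.5)&(w[:,0]>.5)&(w[:,0]<.75)&(w[:,1]>.2)&(w[:,1]<.75)
h,_,_=np.histogram2d(w[k,0],w[k,1],bins=[np.arange(.5,.8,.05),np.arange(.2,.8,.05)]);print(h.astype(int))
```

```text
[(np.float64(0.706), np.float64(0.202), np.float64(0.497)), (np.float64(0.7), np.float64(0.205), np.float64(0.481)), (np.float64(0.726), np.float64(0.239), np.float64(0.327)), (np.float64(0.768), np.float64(0.29), np.float64(0.089)), (np.float64(0.723), np.float64(0.268), np.float64(0.192))]
[(np.float64(0.703), np.float64(0.137), np.float64(0.498)), (np.float64(0.734), np.float64(0.163), np.float64(0.329)), (np.float64(0.725), np.float64(0.164), np.float64(0.325)), (np.float64(0.785), np.float64(0.213), np.float64(-0.0)), (np.float64(0.76), np.float64(0.214), np.float64(-0.003))]
[(np.float64(0.735), np.float64(-0.212), np.float64(0.326)), (np.float64(0.725), np.float64(-0.212), np.float64(0.324)), (np.float64(0.784), np.float64(-0.262), np.float64(0.003)), (np.float64(0.772), np.float64(-0.263), np.float64(-0.002)), (np.float64(0.746), np.float64(-0.261), np.float64(0.003))]
[[  0   0   0   0   0 321 543 448  49  14   0   0]
 [  0   0   0   0   0  15 197 440 155   6   0   0]
 [  0   0   0   0   0   0 126 822  68   0   0   0]
 [  2   5   5   5   2   1   3 155   1   0   0   0]
 [264 343 266 232  82  65  53  28   6   0   0   0]
 [  0   0   0   0   0   0   0   0   0   0   0   0]]
```

```bash
python3 -m crank '[[0,0,0,0,0,-0.02,0.3],[0,0,0,0,0,-0.06,0.3],[0,0,0,0,0,-0.1,0.3],[0,0,0,0,0,-0.14,0.3],[0,0,0,0.04,0.015,-0.14,0.3],[0,0,-5,0.08,0.03,-0.14,0.3],[0,0,-10,0.12,0.045,-0.14,0.3],[0,0,-10,0.16,0.06,-0.14,0.3],[0,0,-10,0.195,0.073,-0.14,0.3],[0,0,-10,0.2125,0.0795,-0.14,0.3],[0,0,-10,0.2125,0.0795,-0.14,0.3],[0,0,-10,0.2125,0.0795,-0.14,0.3]]'; python3 -m crank '[[0,0,0,0,0,0.04,0.3],[0,0,0,0,0,0.08,0.3],[0,0,0,0,0,0.11,0.3],[0,0,0,0,0,0.13,0.3],[0,0,0,0,0,0.139,0.3],[0,0,0,0,0,0.139,0.3],[0,0,0,0,0,0.139,0.3]]'
```

```text
t: 6.48
tcp_pos: [0.5641, 0.3192, 0.179]
tcp_rot: [[-0.171, 0.985, -0.001], [0.985, 0.171, -0.002], [-0.001, -0.001, -1.0]]
ft_force: [0.6, -0.2, -2.6]
opening: 0.0571
grasp_force: 20.0
t: 7.35
tcp_pos: [0.5652, 0.3211, 0.0417]
tcp_rot: [[-0.172, 0.985, 0.002], [0.985, 0.172, 0.001], [0.001, 0.002, -1.0]]
ft_force: [-0.8, -0.4, -3.6]
opening: 0.0571
grasp_force: 20.0
```

```bash
python3 -m crank '[[0,0,0,0,0,0.0015,0.3],[0,0,0,0,0,0.0015,0.3],[0,0,0,0,0,0.0015,1],[0,0,0,0,0,0.0015,1],[0,0,0,0,0,0.0015,1],[0,0,0,0,0,0.0015,1],[0,0,0,0,0,-0.03,1],[0,0,0,0,0,-0.08,1],[0,0,0,0,0,-0.14,1],[0,0,0,0,0,-0.14,1],[0,0,0,0,0,-0.14,1]]'
python3 - <<'E'
from h import *
rel((.4967,-.0895,.19,56),(.4967,-.0895,.19,-34),(.4967,-.0895,.038,-34))
E
```

```text
t: 8.72
tcp_pos: [0.5642, 0.3209, 0.1804]
tcp_rot: [[-0.172, 0.985, -0.0], [0.985, 0.172, 0.0], [0.0, -0.0, -1.0]]
ft_force: [-0.3, 0.2, -0.2]
opening: 0.0881
grasp_force: 0.0
tcp [0.5642 0.3209 0.1804] yaw 9.9
(0.4967, -0.0895, 0.19, 56) -> [ -0.   -0.  -46.1] [-0.3927 -0.1371 -0.0097]
(0.4967, -0.0895, 0.19, -34) -> [-0.  -0.  43.9] [-0.3927 -0.1371 -0.0097]
(0.4967, -0.0895, 0.038, -34) -> [-0.  -0.  43.9] [-0.3927 -0.137   0.1423]
```

```bash
python3 -m crank '[[0,0,10,-0.06,-0.02,-0.01,1],[0,0,20,-0.12,-0.04,-0.01,1],[0,0,30,-0.18,-0.06,-0.01,1],[0,0,40,-0.24,-0.08,-0.01,1],[0,0,44,-0.30,-0.1,-0.01,1],[0,0,44,-0.35,-0.12,-0.01,1],[0,0,44,-0.393,-0.137,-0.01,1],[0,0,44,-0.393,-0.137,-0.01,1],[0,0,44,-0.393,-0.137,-0.01,1],[0,0,44,-0.393,-0.137,-0.01,1],[0,0,44,-0.393,-0.137,-0.01,1]]'
python3 - <<'E'
from h import *
rel((.4967,-.0895,.0375,-34))
_,d=viewer.capture("top")
for t in("amber_mid","small_pad_top","wide_pad_top"):
  for r in models.mark_of(t,"top"): print(t,r["confidence"],np.round(r["location"],4))
  for r in models.mark_of(t,"scene"): print("s",t,r["confidence"],np.round(r["location"],4))
  viewer.capture("scene")
E
```

```text
t: 10.1
tcp_pos: [0.4972, -0.0886, 0.1903]
tcp_rot: [[0.559, 0.829, -0.001], [0.829, -0.559, -0.0], [-0.0, -0.0, -1.0]]
ft_force: [0.1, -0.8, 0.3]
opening: 0.0878
grasp_force: 0.0
tcp [ 0.4972 -0.0886  0.1903] yaw -33.99
(0.4967, -0.0895, 0.0375, -34) -> [-0.  0.  0.] [-9.000e-04  1.000e-04  1.528e-01]
amber_mid 0.63 [0.5619 0.3255 0.0625]
amber_mid 0.52 [0.4879 0.2309 0.0513]
s amber_mid 0.68 [0.4827 0.1059 0.0561]
s amber_mid 0.61 [0.4913 0.2315 0.0555]
s amber_mid 0.47 [ 0.4865 -0.0907  0.0029]
small_pad_top 0.62 [0.5643 0.3165 0.0054]
s small_pad_top 0.37 [0.5636 0.3195 0.0031]
s wide_pad_top 0.93 [ 0.4905 -0.0906  0.0039]
s wide_pad_top 0.58 [ 0.5605 -0.2532  0.0506]
```

Amber stands on the small pad. Take the white bottle.

```bash
python3 -m crank '[[0,0,0,-0.001,0,0.04,1],[0,0,0,-0.001,0,0.08,1],[0,0,0,-0.001,0,0.11,1],[0,0,0,-0.001,0,0.135,1],[0,0,0,-0.001,0,0.153,1],[0,0,0,-0.001,0,0.153,1],[0,0,0,-0.001,0,0.153,0.2],[0,0,0,-0.001,0,0.153,0.2],[0,0,0,-0.001,0,0.153,0.2],[0,0,0,-0.001,0,0.153,0.2],[0,0,0,-0.001,0,0.153,0.2],[0,0,0,-0.001,0,0.153,0.2]]' 15
python3 - <<'E'
from h import *
im,d=viewer.capture("top")
p=[]
for t in["square_pad_top"]:
  for r in models.trace(t,"top"):
    w=world("top",d,r["pixels"]); w=w[(w[:,2]<.015)]; print(r["confidence"],cv2.minAreaRect((w[:,:2]*1000).astype(np.float32)))
  viewer.capture("top")
  for r in models.mark_of(t,"top"): print(t,r["confidence"],np.round(r["location"],4))
  viewer.capture("scene")
  for r in models.mark_of(t,"scene"): print("s",t,r["confidence"],np.round(r["location"],4))
_,d=viewer.capture("scene")
for r in models.trace(t,"scene"):
    w=world("scene",d,r["pixels"]); w=w[(w[:,2]<.015)]; print(r["confidence"],cv2.minAreaRect((w[:,:2]*1000).astype(np.float32)))
rel((.483,.1075,.16,-12),(.483,.1075,.038,-12))
E
```

```text
t: 12.1
tcp_pos: [0.4966, -0.0906, 0.0378]
tcp_rot: [[0.561, 0.828, 0.0], [0.828, -0.561, 0.0], [0.0, 0.0, -1.0]]
ft_force: [-1.0, 1.0, 4.4]
opening: 0.0458
grasp_force: 15.0
0.66 ((482.4523010253906, 109.557373046875), (94.78778076171875, 94.43421936035156), 77.68527221679688)
square_pad_top 0.87 [0.4802 0.1104 0.0042]
s square_pad_top 0.57 [0.4832 0.1069 0.0036]
s square_pad_top 0.16 [0.5653 0.3216 0.0579]
0.62 ((486.3488464355469, 109.34205627441406), (109.08558654785156, 97.71044921875), 77.08251953125)
tcp [ 0.4966 -0.0905  0.0378] yaw -34.11
(0.483, 0.1075, 0.16, -12) -> [  0.   -0.  -22.1] [ 0.1564 -0.1223 -0.1221]
(0.483, 0.1075, 0.038, -12) -> [  0.   -0.  -22.1] [ 1.563e-01 -1.223e-01 -1.000e-04]
```

```bash
python3 -m crank '[[0,0,0,0,0,-0.02,0.2],[0,0,0,0,0,-0.05,0.2],[0,0,0,0,0,-0.09,0.2],[0,0,0,0,0,-0.12,0.2],[0,0,-6,0.04,-0.03,-0.12,0.2],[0,0,-12,0.08,-0.06,-0.12,0.2],[0,0,-18,0.115,-0.09,-0.12,0.2],[0,0,-22,0.145,-0.113,-0.12,0.2],[0,0,-22,0.157,-0.123,-0.12,0.2],[0,0,-22,0.157,-0.123,-0.12,0.2],[0,0,-22,0.157,-0.123,-0.08,0.2],[0,0,-22,0.157,-0.123,-0.04,0.2],[0,0,-22,0.157,-0.123,-0.015,0.2],[0,0,-22,0.157,-0.123,-0.001,0.2],[0,0,-22,0.157,-0.123,-0.001,0.2],[0,0,-22,0.157,-0.123,-0.001,0.2]]'
python3 - <<'E'
from h import *
rel((.483,.1085,.0375,-12))
E
```

```text
t: 14.5
tcp_pos: [0.4834, 0.1079, 0.0394]
tcp_rot: [[0.211, 0.978, 0.001], [0.978, -0.211, 0.0], [0.0, 0.001, -1.0]]
ft_force: [-0.3, 0.4, -1.2]
opening: 0.0458
grasp_force: 15.0
tcp [0.4834 0.1079 0.0394] yaw -12.17
(0.483, 0.1085, 0.0375, -12) -> [ 0.1 -0.  -0.2] [ 0.0005 -0.0005  0.0019]
```

```bash
python3 -m crank '[[0,0,0,0,0,0.002,0.2],[0,0,0,0,0,0.002,0.2],[0,0,0,0,0,0.002,1],[0,0,0,0,0,0.002,1],[0,0,0,0,0,0.002,1],[0,0,0,0,0,0.002,1],[0,0,0,0,0,-0.03,1],[0,0,0,0,0,-0.08,1],[0,0,0,0,0,-0.14,1],[0,0,0,0,0,-0.14,1],[0,0,0,0,0,-0.14,1]]'
python3 - <<'E'
from h import *
rel((.565,.321,.18,10),(.565,.321,.041,10))
E
```

```text
t: 15.88
tcp_pos: [0.4823, 0.1085, 0.1784]
tcp_rot: [[0.209, 0.978, -0.0], [0.978, -0.209, 0.001], [0.001, -0.0, -1.0]]
ft_force: [0.1, -0.6, -0.8]
opening: 0.0879
grasp_force: 0.0
tcp [0.4823 0.1085 0.1784] yaw -12.09
(0.565, 0.321, 0.18, 10) -> [ -0.   -0.  -22.1] [ 0.2251  0.0364 -0.0015]
(0.565, 0.321, 0.041, 10) -> [ -0.   -0.  -22.1] [0.225  0.0364 0.1375]
```

```bash
python3 -m crank '[[0,0,-8,0.05,0.01,0,1],[0,0,-16,0.1,0.02,0,1],[0,0,-22,0.15,0.025,0,1],[0,0,-22,0.2,0.033,0,1],[0,0,-22,0.225,0.036,0,1],[0,0,-22,0.225,0.036,0,1],[0,0,-22,0.225,0.036,0,1],[0,0,-22,0.225,0.036,0.04,1],[0,0,-22,0.225,0.036,0.08,1],[0,0,-22,0.225,0.036,0.11,1],[0,0,-22,0.225,0.036,0.137,1],[0,0,-22,0.225,0.036,0.137,1],[0,0,-22,0.225,0.036,0.137,1],[0,0,-22,0.225,0.036,0.137,0.3],[0,0,-22,0.225,0.036,0.137,0.3],[0,0,-22,0.225,0.036,0.137,0.3],[0,0,-22,0.225,0.036,0.137,0.3],[0,0,-22,0.225,0.036,0.137,0.3]]' 20
python3 - <<'E'
from h import *
rel((.491,-.091,.17,-12),(.491,-.091,.042,-12))
E
```

```text
t: 18.12
tcp_pos: [0.5651, 0.3209, 0.042]
tcp_rot: [[-0.172, 0.985, 0.0], [0.985, 0.172, 0.0], [0.0, 0.0, -1.0]]
ft_force: [-1.6, -0.7, 4.8]
opening: 0.0569
grasp_force: 20.0
tcp [0.5651 0.3209 0.042 ] yaw 9.9
(0.491, -0.091, 0.17, -12) -> [ 0.  -0.  21.9] [-0.393  -0.1438 -0.1281]
(0.491, -0.091, 0.042, -12) -> [ 0.  -0.  21.9] [-3.930e-01 -1.438e-01 -1.000e-04]
```

```bash
python3 -m crank '[[0,0,0,0,0,-0.02,0.3],[0,0,0,0,0,-0.06,0.3],[0,0,0,0,0,-0.1,0.3],[0,0,0,0,0,-0.14,0.3],[0,0,5,-0.04,-0.014,-0.14,0.3],[0,0,10,-0.09,-0.033,-0.14,0.3],[0,0,16,-0.14,-0.05,-0.14,0.3],[0,0,22,-0.19,-0.07,-0.14,0.3],[0,0,22,-0.24,-0.09,-0.14,0.3],[0,0,22,-0.29,-0.107,-0.14,0.3],[0,0,22,-0.34,-0.125,-0.14,0.3],[0,0,22,-0.375,-0.138,-0.14,0.3],[0,0,22,-0.393,-0.144,-0.14,0.3],[0,0,22,-0.393,-0.144,-0.14,0.3],[0,0,22,-0.393,-0.144,-0.14,0.3]]'; python3 -m crank '[[0,0,0,0,0,0.04,0.3],[0,0,0,0,0,0.08,0.3],[0,0,0,0,0,0.115,0.3],[0,0,0,0,0,0.132,0.3],[0,0,0,0,0,0.139,0.3],[0,0,0,0,0,0.139,0.3],[0,0,0,0,0,0.139,0.3]]'
```

```text
t: 20.0
tcp_pos: [0.491, -0.0901, 0.1819]
tcp_rot: [[0.209, 0.978, 0.0], [0.978, -0.209, 0.001], [0.001, 0.0, -1.0]]
ft_force: [0.1, 0.3, -3.2]
opening: 0.0572
grasp_force: 20.0
t: 20.88
tcp_pos: [0.4916, -0.0912, 0.0436]
tcp_rot: [[0.21, 0.978, 0.002], [0.978, -0.21, 0.0], [0.001, 0.002, -1.0]]
ft_force: [0.2, 0.4, -3.5]
opening: 0.0568
grasp_force: 20.0
```

```bash
python3 -m crank '[[0,0,0,0,0,0.0015,0.3],[0,0,0,0,0,0.0025,0.3],[0,0,0,0,0,0.0025,1],[0,0,0,0,0,0.0025,1],[0,0,0,0,0,0.0025,1],[0,0,0,0,0,0.0025,1],[0,0,0,0,0,-0.03,1],[0,0,0,0,0,-0.08,1],[0,0,0,0,0,-0.14,1],[0,0,0,0,0,-0.14,1],[0,0,0,0,0,-0.14,1]]'
python3 - <<'E'
from h import *
im,d=viewer.capture("top"); im2,d2=viewer.capture("scene")
cv2.imwrite("pics/s2.png",cv2.resize(im2[140:320,190:430],(800,600)))
for c,dd in(("top",d),("scene",d2)):
  for t in("amber_mid","sample_mid","dropper_mid","spare_amber_mid"):
    for r in models.mark_of(t,c): print(c,t,r["confidence"],np.round(r["location"],4))
for r in models.trace("dropper_mid","scene"):
  w=world("scene",d2,r["pixels"]);w=w[(w[:,2]>.008)&(w[:,2]<.038)][:,:2]
  e=np.array(viewer.camera_params("scene")["eye"])[:2]
  # circle of 18 mm radius through the visible front
  from scipy.optimize import least_squares
  f=least_squares(lambda c:np.hypot(*(w-c).T)-.018,w.mean(0)+(w.mean(0)-e)/np.linalg.norm(w.mean(0)-e)*.015,loss="soft_l1",f_scale=.002); print("fit",f.x,np.abs(f.fun).mean())
E
```

```text
t: 22.25
tcp_pos: [0.4905, -0.0907, 0.1824]
tcp_rot: [[0.209, 0.978, -0.0], [0.978, -0.209, 0.001], [0.001, -0.0, -1.0]]
ft_force: [0.2, 0.1, -0.2]
opening: 0.0878
grasp_force: 0.0
top amber_mid 0.84 [0.4889 0.2274 0.0517]
top sample_mid 0.74 [0.4795 0.1112 0.0546]
top dropper_mid 0.58 [ 0.6214 -0.351   0.0329]
top dropper_mid 0.45 [ 0.5581 -0.2516  0.0496]
top spare_amber_mid 0.68 [ 0.4788 -0.2521  0.0545]
scene amber_mid 0.79 [ 0.4917 -0.091   0.0586]
scene amber_mid 0.66 [0.4894 0.2293 0.0531]
scene dropper_mid 0.95 [ 0.5583 -0.2566  0.0481]
scene dropper_mid 0.71 [ 0.6186 -0.3477  0.032 ]
scene spare_amber_mid 0.66 [ 0.4715 -0.2486  0.0539]
scene spare_amber_mid 0.54 [0.5681 0.3234 0.0053]
fit [ 0.56363624 -0.2546102 ] 0.0007497203377463355
fit [ 0.63136233 -0.34797315] 0.002564688557083234
```

View pics/s2.png

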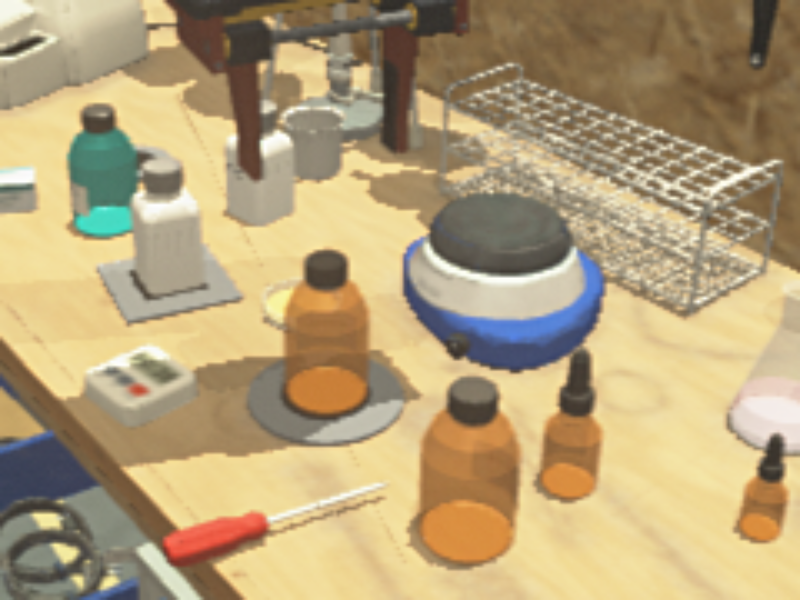

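Run:
```python
from h import *
rel((.561,-.2535,.18,-90),(.561,-.2535,.023,-90))
```

```text
tcp [ 0.4907 -0.0912  0.1824] yaw -12.12
(0.561, -0.2535, 0.18, -90) -> [-0.   0.  77.9] [-0.1439  0.1028  0.0024]
(0.561, -0.2535, 0.023, -90) -> [-0.   0.  77.9] [-0.1439  0.1029  0.1594]
```

```bash
python3 -m crank '[[0,0,10,-0.03,0.02,0,1],[0,0,20,-0.06,0.04,0,1],[0,0,30,-0.09,0.06,0,1],[0,0,40,-0.12,0.085,0,1],[0,0,50,-0.144,0.103,0,1],[0,0,60,-0.144,0.103,0,1],[0,0,70,-0.144,0.103,0,1],[0,0,78,-0.144,0.103,0,1],[0,0,78,-0.144,0.103,0,1],[0,0,78,-0.144,0.103,0,1]]'; python3 -m crank '[[0,0,0,0,0,0.04,0.9],[0,0,0,0,0,0.07,0.8],[0,0,0,0,0,0.1,0.8],[0,0,0,0,0,0.12,0.8],[0,0,0,0,0,0.135,0.8],[0,0,0,0,0,0.135,0.8]]' 8;  python3 - <<'E'
from h import *
im,d=viewer.capture("scene"); cv2.imwrite("pics/d1.png",cv2.resize(im[180:330,270:470],(800,600)))
rel((.561,-.2535,.023,-90))
E
```

```text
t: 24.05
tcp_pos: [0.5613, -0.2534, 0.1825]
tcp_rot: [[1.0, 0.001, -0.0], [0.001, -1.0, -0.0], [-0.0, 0.0, -1.0]]
ft_force: [-0.1, 0.0, 0.5]
opening: 0.088
grasp_force: 0.0
t: 24.8
tcp_pos: [0.5609, -0.2535, 0.047]
tcp_rot: [[1.0, -0.002, -0.001], [-0.002, -1.0, 0.0], [-0.001, -0.0, -1.0]]
ft_force: [-0.1, 0.3, 0.2]
opening: 0.0702
grasp_force: 0.0
tcp [ 0.5613 -0.2538  0.0479] yaw -90.1
(0.561, -0.2535, 0.023, -90) -> [ 0.  -0.  -0.1] [-0.0003 -0.0003  0.0249]
```

View pics/d1.png

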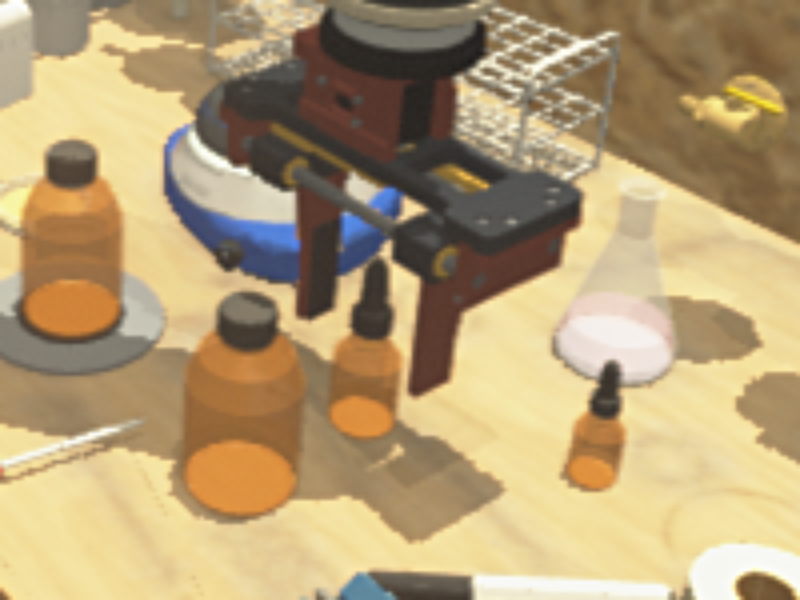

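```bash
python3 -m crank '[[0,0,0,0,0,0.01,0.8],[0,0,0,0,0,0.017,0.8],[0,0,0,0,0,0.02,0.8],[0,0,0,0,0,0.02,0.8]]'; python3 -m crank '[[0,0,0,0,0,0.0025,0.8],[0,0,0,0,0,0.0045,0.8],[0,0,0,0,0,0.0045,0.8],[0,0,0,0,0,0.0045,0.2],[0,0,0,0,0,0.0045,0.2],[0,0,0,0,0,0.0045,0.2],[0,0,0,0,0,0.0045,0.2],[0,0,0,0,0,0.0045,0.2]]' 8
```

```text
t: 25.35
tcp_pos: [0.5612, -0.2535, 0.0275]
tcp_rot: [[1.0, -0.002, -0.0], [-0.002, -1.0, 0.0], [-0.0, -0.0, -1.0]]
ft_force: [-0.3, -0.6, -0.3]
opening: 0.0702
grasp_force: 0.0
t: 26.35
tcp_pos: [0.5613, -0.2535, 0.0232]
tcp_rot: [[1.0, -0.002, 0.0], [-0.002, -1.0, 0.0], [0.0, -0.0, -1.0]]
ft_force: [0.7, 0.2, 0.1]
opening: 0.0356
grasp_force: 8.0
```

Opening 35.6 mm, so it is gripped on the straight body. Lift and check.

```bash
python3 -m crank '[[0,0,0,0,0,-0.015,0.2],[0,0,0,0,0,-0.04,0.2],[0,0,0,0,0,-0.08,0.2],[0,0,0,0,0,-0.12,0.2],[0,0,0,0,0,-0.16,0.2],[0,0,0,0,0,-0.16,0.2],[0,0,0,0,0,-0.16,0.2]]' 12;  python3 - <<'E'
from h import *
im,d=viewer.capture("scene"); cv2.imwrite("pics/d2.png",cv2.resize(im[120:330,190:470],(800,600)))
rel((.43,.08,.19,-60),(.5645,.320,.19,-20),(.5645,.320,.028,-20))
E
```

```text
t: 27.22
tcp_pos: [0.5611, -0.2532, 0.1832]
tcp_rot: [[1.0, -0.002, 0.0], [-0.002, -1.0, 0.001], [0.0, -0.001, -1.0]]
ft_force: [0.4, 0.1, -1.0]
opening: 0.0353
grasp_force: 12.0
tcp [ 0.5608 -0.253   0.1825] yaw -90.11
(0.43, 0.08, 0.19, -60) -> [ -0.1   0.  -30.1] [-0.1314 -0.3328 -0.0071]
(0.5645, 0.32, 0.19, -20) -> [ -0.1   0.  -70.1] [ 0.0026 -0.573  -0.007 ]
(0.5645, 0.32, 0.028, -20) -> [ -0.1   0.  -70.1] [ 0.0028 -0.5729  0.155 ]
```

View pics/d2.png

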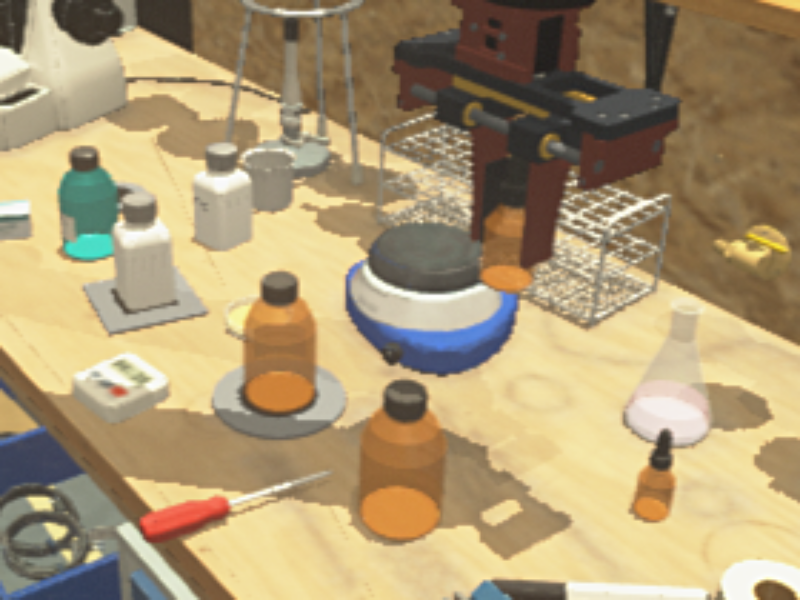

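```bash
python3 -m crank '[[0,0,-6,-0.01,-0.03,-0.007,0.2],[0,0,-12,-0.02,-0.075,-0.007,0.2],[0,0,-18,-0.03,-0.12,-0.007,0.2],[0,0,-24,-0.04,-0.165,-0.007,0.2],[0,0,-30,-0.04,-0.21,-0.007,0.2],[0,0,-36,-0.04,-0.255,-0.007,0.2],[0,0,-42,-0.04,-0.3,-0.007,0.2],[0,0,-48,-0.03,-0.345,-0.007,0.2],[0,0,-54,-0.02,-0.39,-0.007,0.2],[0,0,-60,-0.01,-0.435,-0.007,0.2],[0,0,-66,0,-0.48,-0.007,0.2],[0,0,-70,0.003,-0.52,-0.007,0.2],[0,0,-70,0.003,-0.555,-0.007,0.2],[0,0,-70,0.003,-0.573,-0.007,0.2],[0,0,-70,0.003,-0.573,-0.007,0.2],[0,0,-70,0.003,-0.573,-0.007,0.2]]'; python3 -m crank '[[0,0,0,0,0,0.04,0.2],[0,0,0,0,0,0.08,0.2],[0,0,0,0,0,0.12,0.2],[0,0,0,0,0,0.145,0.2],[0,0,0,0,0,0.157,0.2],[0,0,0,0,0,0.157,0.2],[0,0,0,0,0,0.157,0.2]]'
```

```text
t: 29.28
tcp_pos: [0.5656, 0.3173, 0.19]
tcp_rot: [[0.346, 0.938, -0.0], [0.938, -0.346, -0.001], [-0.001, 0.0, -1.0]]
ft_force: [0.1, -0.1, -0.3]
opening: 0.0355
grasp_force: 12.0
t: 30.15
tcp_pos: [0.5663, 0.3194, 0.0345]
tcp_rot: [[0.344, 0.939, 0.002], [0.939, -0.344, 0.001], [0.001, 0.001, -1.0]]
ft_force: [0.4, 0.9, -0.6]
opening: 0.0355
grasp_force: 12.0
```

Run:
```python
from h import *
rel((.5645,.320,.0285,-20))
```

```text
tcp [0.5663 0.3194 0.0345] yaw -20.14
(0.5645, 0.32, 0.0285, -20) -> [ 0.1 -0.1 -0.1] [-0.0001 -0.0019  0.006 ]
```

```bash
python3 -m crank '[[0,0,0,0,-0.001,0.003,0.2],[0,0,0,0,-0.001,0.0055,0.2],[0,0,0,0,-0.001,0.0065,0.2],[0,0,0,0,-0.001,0.0065,0.2],[0,0,0,0,-0.001,0.0065,0.7],[0,0,0,0,-0.001,0.0065,0.7],[0,0,0,0,-0.001,0.0065,0.7],[0,0,0,0,-0.001,0.0065,0.7],[0,0,0,0,-0.001,-0.02,0.7],[0,0,0,0,-0.001,-0.06,0.7],[0,0,0,0,-0.001,-0.11,0.7],[0,0,0,0,-0.001,-0.16,0.7],[-0,0,0,-0.06,-0.08,-0.17,0.7],[0,0,0,-0.1,-0.13,-0.17,0.7],[0,0,0,-0.12,-0.17,-0.17,0.7],[0,0,0,-0.12,-0.17,-0.17,0.7],[0,0,0,-0.12,-0.17,-0.17,0.7]]'
python3 - <<'E'
from h import *
im,d=viewer.capture("top"); im2,d2=viewer.capture("scene")
a=cv2.resize(im[150:260,140:420],(800,314)); b=cv2.resize(im2[140:320,170:450],(800,514))
cv2.imwrite("pics/end.png",cv2.resize(np.vstack([a,b]),(579,600)))
for c,dd in(("top",d),("scene",d2)):
  for t in("amber_mid","sample_mid","dropper_mid","wide_pad_top","square_pad_top","small_pad_top"):
    for r in models.mark_of(t,c): print(c,t,r["confidence"],np.round(r["location"],4))
E
```

```text
t: 32.28
tcp_pos: [0.3633, 0.2655, 0.2035]
tcp_rot: [[0.342, 0.94, -0.001], [0.94, -0.342, 0.002], [0.002, -0.001, -1.0]]
ft_force: [-0.2, 0.2, 0.4]
opening: 0.0618
grasp_force: 0.0
top amber_mid 0.74 [ 0.4875 -0.0892  0.0608]
top amber_mid 0.65 [ 0.4905 -0.09    0.0013]
top amber_mid 0.55 [0.4904 0.2282 0.0516]
top amber_mid 0.3 [ 0.4822 -0.2509  0.0555]
top sample_mid 0.68 [0.4835 0.1087 0.0575]
top dropper_mid 0.67 [0.5634 0.3258 0.0546]
top dropper_mid 0.65 [ 0.6227 -0.3529  0.0299]
top wide_pad_top 0.73 [ 0.4909 -0.0916  0.0024]
top square_pad_top 0.68 [0.4753 0.1086 0.0054]
top small_pad_top 0.58 [0.5644 0.3175 0.0064]
scene amber_mid 0.92 [0.4888 0.2298 0.0547]
scene amber_mid 0.83 [ 0.4916 -0.0899  0.0585]
scene sample_mid 0.88 [0.4825 0.1095 0.0529]
scene dropper_mid 0.6 [ 0.6195 -0.3466  0.0303]
scene dropper_mid 0.55 [0.5616 0.3158 0.0528]
scene dropper_mid 0.5 [0.4799 0.1085 0.0548]
scene dropper_mid 0.23 [0.4825 0.1074 0.0053]
scene wide_pad_top 0.63 [ 0.4909 -0.0924  0.0057]
scene square_pad_top 0.8 [0.486  0.1065 0.0069]
scene small_pad_top 0.61 [ 0.4706 -0.2528  0.0537]
```

View pics/end.png

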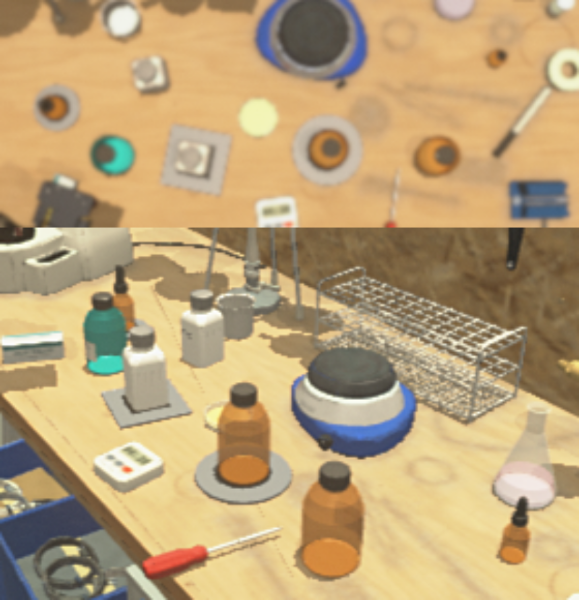

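The picture shows each bottle upright near the middle of its own pad: dropper at crop (55,106), white at (192,157), amber at (328,150). Both spares are still in place and the gripper is clear.

```bash
python3 -c "
from plant import env; print(env.job_done())"
```

```text
the job is handed in; nothing more can be done
None
```

I handed the job in at about 32 s of the 106 s allowed. The amber, white square and dropper bottles stand upright on the wide, square and small pads, each measured within about 9 mm of its pad's centre; both spares look unmoved. The hand-in returned no verdict.

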